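# Load and fire the bench demagnetiser

### The arm

A 7-joint arm with a two-finger parallel gripper is mounted at the origin on the work surface. World frame = base frame: x ahead of the robot, y to its left, z up, the work surface at z = 0. Lengths are in m, angles in rad, forces in N, time in s.
With the tool pointing down it reaches from about 0.425 to 1.025 m from the base axis. Payload 9.4 kg.
Tool frame: the origin (TCP) lies on the centre line of the jaws, within the pads' length; the fingertips stand arm.tip_reach ahead of it and the grasp point (between the pads) lies 11 mm behind it (arm.tip_reach is the distance from the TCP to the fingertips, in m); z points along the fingers, y is the line along which they close (so a half turn about z gives the same grasp; the last joint's range is limited). The gripper opens to 93 mm and grips with 3 to 60 N. Pads are 15 mm wide; open, the fingers measure 128 mm over their backs; the gripper's body (75 mm by 188 mm) begins 65 mm behind the grasp point.
Start: joints at [1.034, 0.599, -0.003, 1.599, 0.002, 0.943, -0.08], TCP at [0.322, -0.65, 0.227] pointing down, gripper open.
Joint ranges: [-2.57, 2.57], [-0.35, 1.97], [-1.29, 1.29], [0.11, 2.56], [-1.05, 4.19], [0.11, 1.86], [-2.63, 2.63]. Speed limits (rad/s): [2.22, 2.22, 3.01, 3.01, 3.14, 3.14, 3.14].

### API

Orientations are given as a rotation vector (axis times angle).
In Python, from rig import arm gives the robot as it stands.
- The arm moves only by the tool play_rows, never from a script. Its argument "rows" is one flat list of numbers, 7 for each row, row after row: the turn, a rotation vector about the tool's x, y, z in degrees, then the shift along the tool's x, y, z in mm, then the opening in per cent of the stroke, from 0 (shut) to 100 (fully open). A call has 1 to 20 rows; each row is the pose to reach, as a shift and turn from the pose commanded when the call began, along the tool's axes at that moment; what a row does not reach only later rows make up. A row lasts 1/12 s, in which the tool goes at most 41.7 mm and 7.16 degrees, less where a joint would pass 70% of its speed; a pose out of reach is approached as far as the arm can. A call with a gripper value outside its range is refused whole. The fingers move at their own pace and stop on an object; the grip force is fixed at half the most. Time passes only in rows, so rows that repeat a pose let the fingers close. It gives the time, the measured TCP pose, the force, the opening and the grip force at its end, in the units of the state.
- arm.get_state(): the state, without advancing time (a new reading comes with each control period).
- arm.camera(name): name is "side" or "top" or "wrist"; returns a dict with "img" (400x640x3 uint8, red, green, blue), "camera_matrix" (3x3 intrinsics, pixels), "D" ([k1, k2, p1, p2, k3] as OpenCV has them; the pictures are not rectified), "extrinsics" (4x4, takes a point from world to camera coordinates); the wrist camera has in their place "mount" (4x4, takes a point from camera to tool coordinates, whose origin is the TCP and whose axes are the flange's). Camera axes: x right, y down, z forward; pixel columns grow to the right and rows downward; lengths in m; the calibration is good to about 2 mm. A picture is of the moment at which its call begins: read the wrist's pose just before it. There is no depth.
- arm.job_done(): hands the job in; it is judged then, once.
Trained networks look in a picture, given as the dict that the camera call returned (one of the last four; its "shot" number tells which), for a name from the list of things; names that differ only in an ending like _2 or _b are one class to them, and where a whole thing is asked for, a point or a joint stands for the part that bears it (a point fixed in the world has none). Each returns a list of dicts, best first, with "score" (0 to 1); they miss things now and then, are a little off and sometimes report something else, mostly with a low value. They report only what shows in the picture. A call takes as long as a camera call. They do not tell look-alikes from the thing itself.
- arm.cut_out(query, picture): "mask" (400x640 bool, what is visible of it).
- arm.tip_of(query, picture): "point" ([x, y, z] in m, in world coordinates, good to about 4 mm: a listed point, or the origin of a listed thing).
The state is a dict: "time": time; "joints": joint angles; "joint_velocities": joint speeds; "effort": joint torques, N m; "tool_pos": TCP position; "tool_rot": TCP orientation; "contact_force": force on the tool from outside, world axes, zero at the start; "ft_torque": the same for the moment, N m; "gripper_width": finger opening in m; "gripper_force": force on a finger pad.
Only numpy, scipy, OpenCV 4.12 (cv2) and the standard library are available. Lean on these libraries where they do the work, as an engineer would, in place of code of your own. Each camera call takes 0.05 s, during which the arm holds its last target. There are 200 camera calls.

### The job

Load the demagnetiser on the bench: lay every scraper blade there is (two or three) flat in a pocket of its own on the bed with the notch over the locating pin, and push the puller spindle down past the sprung jaws until it sits home in both fork clips. Only when everything is loaded, slide the lock tab on the switch box fully aside and press the button it was covering all the way down, then let the button up and slide the tab fully back over it, with the whole load still in place. Leave the other things on the bench where they are.

Things in the scene. Friction and masses are not known exactly. Their poses are not given: they have to be found in the camera images.
- bed: Fixed grey demagnetiser bed, a plate 125 mm (its x) by 350 mm (its y) by 18 mm thick on the bench; origin at the centre of its underside, z up. Its position and yaw vary from start to start. It carries three blade pockets side by side along its y (at y = -125, -45 and +35 mm) and the pair of fork clips at y = +130 mm.
- pin1 (a point): Foot of the steel locating pin (6 mm across, 10.5 mm high, round top) of blade pocket 1, on its floor, 18 mm above the bench, axes as the bed. The pocket's centre, where a blade's origin belongs, is 31 mm from here towards the bed's -x; rails 5 mm high frame 90 mm (x) by 42 mm (y), 3 mm free round a blade. Any blade fits any pocket.
- pin2 (a point): Foot of the steel locating pin (6 mm across, 10.5 mm high, round top) of blade pocket 2, on its floor, 18 mm above the bench, axes as the bed. The pocket's centre, where a blade's origin belongs, is 31 mm from here towards the bed's -x; rails 5 mm high frame 90 mm (x) by 42 mm (y), 3 mm free round a blade. Any blade fits any pocket.
- pin3 (a point): Foot of the steel locating pin (6 mm across, 10.5 mm high, round top) of blade pocket 3, on its floor, 18 mm above the bench, axes as the bed. The pocket's centre, where a blade's origin belongs, is 31 mm from here towards the bed's -x; rails 5 mm high frame 90 mm (x) by 42 mm (y), 3 mm free round a blade. Any blade fits any pocket.
- clip_seat (a point): Midway between the two upward-opening fork clips, where spindle_mid belongs, rod along the bed's x; 58 mm above the bench, axes as the bed. Clips 10 mm thick at x = -34 and +34 mm, 78 mm above the bench at most, clear between them down to the bed. Each has a fixed flared prong on its -y side and a sprung jaw on +y whose round nose overhangs. 3 to 6 N down per clip snaps the rod in.
- jaw_a (a joint): Angle of the sprung jaw of the clip on the bed's -x side: 0 rad shut (held by its spring), grows as it is pushed open outward (+y); about 0.1 while the spindle passes.
- jaw_b (a joint): The same for the jaw on the bed's +x side.
- blade1: Gasket scraper blade: steel plate 84 (its x) by 36 by 5 mm, 100 to 160 g; origin at the centre of its underside. Its +x end has an open notch 11 mm wide, 18 mm deep, whose middle is 31 mm from the origin. A black grip rib along x, 12 mm wide, 48 mm long, centred at x = -6 mm, tops out 22 mm above the underside. Starts flat on the bench, notch roughly away from the robot; may be absent.
- blade2: Gasket scraper blade: steel plate 84 (its x) by 36 by 5 mm, 100 to 160 g; origin at the centre of its underside. Its +x end has an open notch 11 mm wide, 18 mm deep, whose middle is 31 mm from the origin. A black grip rib along x, 12 mm wide, 48 mm long, centred at x = -6 mm, tops out 22 mm above the underside. Starts flat on the bench, notch roughly away from the robot; may be absent.
- blade3: Gasket scraper blade: steel plate 84 (its x) by 36 by 5 mm, 100 to 160 g; origin at the centre of its underside. Its +x end has an open notch 11 mm wide, 18 mm deep, whose middle is 31 mm from the origin. A black grip rib along x, 12 mm wide, 48 mm long, centred at x = -6 mm, tops out 22 mm above the underside. Starts flat on the bench, notch roughly away from the robot; may be absent.
- spindle: Puller spindle: steel rod 14 mm in diameter lying along its x, with a square block 22 by 22 mm and 12 mm long at each end; 134 mm overall, 110 mm of bare rod between the blocks, about 180 g. Origin under its middle, 11 mm below the rod's axis when it lies flat on its squares. Either end may point either way.
- spindle_mid (a point): Middle of the spindle's rod, on its axis.
- switchbox: Fixed grey switch box 85 mm (its x) by 140 mm (its y) by 45 mm high; origin at the centre of its underside. Stands left or right of the bed. The black round button is in its top at y = -42 mm, under the lock tab.
- tab (a joint): Travel of the lock tab along the box's +y: 0 m fully over the button (locked), 0.055 m fully aside. It stays where it is left, sliding friction about 1.5 N.
- tab_fin (a point): Middle of the top of the upright fin on the tab, 90 mm above the bench. Fin 14 mm along y, 24 mm along x, 26 mm tall above the plate; pinch or push it. The tab's plate (top 64 mm above the bench) reaches 9 mm to the +y side and 53 mm to the -y side of the fin's centre. Axes as the box.
- button (a joint): Travel of the push button: 0 m up, 0.006 m fully down. Sprung: about 1.5 N to start, 5.6 N fully down; it comes up again when let go.
- button_top (a point): Centre of the button's top face, 30 mm in diameter, 57 mm above the bench when up. With the tab aside the tab's edge is about 35 mm from it; the guide strips at 32 mm either side (box's x) reach only 49 mm above the bench.
- tin: Low round grease tin, 44 mm across, 40 mm tall, at the right end of the bed; leave it alone.
- bearing: Ball bearing, a steel ring 44 mm across and 14 mm high, lying at the left end of the bed; leave it alone.
- socket_a: Loose steel socket, 30 mm across, 30 mm tall, standing at the right, close to the robot; leave it alone.
- socket_b: Loose steel socket, 26 mm across, 26 mm tall, standing at the left, close to the robot; leave it alone.
Not all that is in view belongs to the job. Leave any orange or yellow look-alike of the switchbox alone.

How it is judged:
By the outcome, as a careful person would: the job done as asked, in the order asked, and still so for the second after the job is handed in, with the robot touching nothing.
Of blade1, blade2, blade3 only 2 to 3 are there at a start; the rules pass over those that are not, and their reading is None.
At some moment in a run one of blade1, blade2, blade3 may be knocked a few centimetres aside while the robot is not near it.
Once in a run the grip may slacken for a moment while it holds something.
It also fails if it takes over 208 s, if anything falls off the work surface, if the arm or the gripper's body presses on something with over 40 N, if the wrist force passes 120 N, or if a joint passes its speed limit or range.

## Working session

There is one attempt and no reset: what is moved stays moved. The work goes in short steps, Python scripts to look and compute and a tool call to move; the robot and the scene stay as the last step left them, time stands still between calls to the robot, and variables do not carry over. Pictures are saved under pics/ and viewed, at most 14 in all, crops included, and the job is handed in when it is done.

Besides the shell and the picture viewer there is one more tool, called after ">>>" in YAML: its name, and indented under it one key for each argument. play_rows: Moves the arm, as the interface text tells. Its arguments: {"type":"object","properties":{"rows":{"type":"array","items":{"type":"number"}}},"required":["rows"]}

```bash
ls; mkdir -p pics; cat > h.py <<'E'
import numpy as np, cv2
from rig import arm
from scipy.spatial.transform import Rotation as R
def save(c,f,crop=None,s=1):
    im=c["img"][:,:,::-1]
    if crop: x0,y0,x1,y1=crop; im=im[y0:y1,x0:x1]
    cv2.imwrite("pics/"+f,cv2.resize(im,None,fx=s,fy=s,interpolation=cv2.INTER_CUBIC))
def w2c(c,st=None):
    if "extrinsics" in c: return np.array(c["extrinsics"])
    T=np.eye(4);T[:3,:3]=R.from_rotvec(st["tool_rot"]).as_matrix();T[:3,3]=st["tool_pos"]
    return np.linalg.inv(T@np.array(c["mount"]))
def ray(c,uv,z,st=None):
    "pixels -> world points on plane z"
    E=w2c(c,st);K=np.array(c["camera_matrix"]);D=np.array(c["D"])
    n=cv2.undistortPoints(np.array(uv,float).reshape(-1,1,2),K,D).reshape(-1,2)
    d=np.c_[n,np.ones(len(n))]@E[:3,:3]; o=-E[:3,:3].T@E[:3,3]
    return o+d*((z-o[2])/d[:,2])[:,None]
def proj(c,P,st=None):
    E=w2c(c,st)
    return cv2.projectPoints(np.array(P,float).reshape(-1,1,3),cv2.Rodrigues(E[:3,:3])[0],E[:3,3],np.array(c["camera_matrix"]),np.array(c["D"]))[0].reshape(-1,2)
def togo(p,yaw,st=None):
    "shift mm (tool axes) and z-turn deg so TCP goes to p, tool y axis at world angle yaw (mod pi)"
    st=st or arm.get_state();M=R.from_rotvec(st["tool_rot"])
    s=M.inv().apply(np.array(p)-st["tool_pos"])*1000
    y=M.as_matrix()[:,1]; cur=np.arctan2(y[1],y[0])
    d=(yaw-cur+np.pi/2)%np.pi-np.pi/2
    return np.round(s,1),"turn about tool z",round(float(-np.degrees(d)),1)
E
cat > a.py <<'E'
from h import *
print(arm.tip_reach, arm.get_state())
t=arm.camera("top");save(t,"top0.png");s=arm.camera("side");save(s,"side0.png")
for n in ["bed","pin1","clip_seat","blade1","spindle","spindle_mid","switchbox","tab_fin","button_top"]:
  for nm,c in (("t",t),("s",s)):
    print(n,nm,[(np.round(d["point"],3).tolist(),round(d["score"],2)) for d in arm.tip_of(n,c)[:6]])
E
python3 a.py
```

```text
pics
0.008 {'time': 0.0, 'joints': array([ 1.03427634,  0.60014716, -0.00252777,  1.60011404,  0.0017764 ,
        0.94289642, -0.0797986 ]), 'joint_velocities': array([ 0.00014358,  0.00090617,  0.00074114,  0.00172658, -0.00029282,
        0.00030295,  0.00123128]), 'effort': array([-3.03883417e-04, -7.65057778e+01,  1.49770416e+00, -2.52348858e+01,
       -5.24478871e-02,  1.70237711e-02,  1.99112983e-04]), 'tool_pos': array([ 0.32151878, -0.64928354,  0.22574991]), 'tool_rot': array([-3.05746893e+00, -7.15649364e-01,  7.60326310e-04]), 'contact_force': array([ 0.0721113 ,  0.07132036, -0.19120777]), 'ft_torque': array([ 0.0108138 ,  0.0006715 , -0.00515699]), 'gripper_force': 0.0, 'gripper_width': 0.09296505984603676}
bed t [([0.647, -0.02, 0.002], 0.63)]
bed s [([0.652, -0.024, 0.001], 0.58)]
pin1 t [([0.682, -0.15, 0.018], 0.94), ([0.679, 0.016, 0.017], 0.79), ([0.685, -0.067, 0.014], 0.75), ([0.494, 0.202, 0.0], 0.21)]
pin1 s [([0.684, -0.066, 0.02], 0.97), ([0.682, -0.149, 0.023], 0.73), ([0.674, 0.011, 0.017], 0.65), ([0.495, 0.207, -0.0], 0.22)]
clip_seat t [([0.643, 0.113,
[... 372 characters left out ...]
dle s [([0.48, -0.089, 0.003], 0.44)]
spindle_mid t [([0.479, -0.086, 0.013], 0.59), ([0.554, 0.383, 0.088], 0.18)]
spindle_mid s [([0.48, -0.092, 0.002], 0.69), ([0.472, -0.092, 0.008], 0.55), ([0.362, 0.304, 0.001], 0.53)]
switchbox t [([0.42, 0.682, 0.003], 0.79), ([0.555, 0.394, 0.001], 0.76), ([0.36, 0.474, -0.002], 0.6)]
switchbox s [([0.415, 0.685, 0.002], 0.92), ([0.559, 0.39, 0.0], 0.85), ([0.364, 0.477, -0.003], 0.61)]
tab_fin t [([0.366, 0.466, 0.092], 0.85), ([0.556, 0.386, 0.086], 0.67), ([0.42, 0.673, 0.084], 0.58), ([0.371, -0.311, -0.0], 0.24)]
tab_fin s [([0.552, 0.388, 0.096], 0.94), ([0.36, 0.472, 0.091], 0.88), ([0.416, 0.676, 0.09], 0.79)]
button_top t []
button_top s []
```

View pics/top0.png

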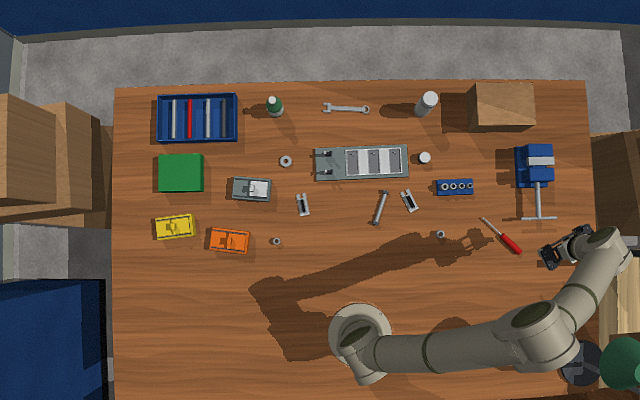

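View pics/side0.png

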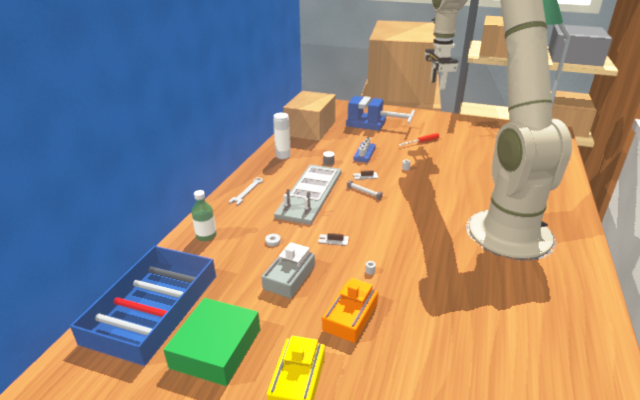

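Top view: grey switchbox at (250,189), orange look-alike at (229,240), yellow at (174,227); the grey one fits the description. There are two blades, at (302,204) and (409,200), with the spindle at (380,207) and the bed at (361,162). I'll confirm with an enlarged crop.

```bash
cat > b.py <<'E'
from h import *
t=arm.camera("top");save(t,"top1.png",(220,140,440,250),3.6)
w=arm.camera("wrist");print(np.round(w["mount"],3).tolist(),np.round(w["camera_matrix"],0).tolist())
for n,z in (("bed",.018),("blade1",.005),("spindle",.011),("switchbox",.045)):
  for d in arm.cut_out(n,t)[:4]:
    m=d["mask"].astype(np.uint8);v=np.argwhere(m)[:,::-1]
    W=ray(t,v,z)[:,:2].astype(np.float32)
    print(n,round(d["score"],2),cv2.minAreaRect(W*1000),v.mean(0).round())
print(np.round(R.from_rotvec(arm.get_state()["tool_rot"]).as_matrix(),3))
print(togo([.49,-.15,.30],np.pi/2))
E
python3 b.py
```

```text
[[-0.0, -0.967, -0.254, 0.07], [1.0, -0.0, -0.0, 0.0], [0.0, -0.254, 0.967, -0.158], [0.0, 0.0, 0.0, 1.0]] [[357.0, 0.0, 320.0], [0.0, 357.0, 201.0], [0.0, 0.0, 1.0]]
bed 0.57 ((648.8313598632812, -23.31060791015625), (128.23170471191406, 351.2207946777344), 1.7076679468154907) [361. 162.]
blade1 0.7 ((501.2268371582031, -199.54164123535156), (81.17142486572266, 39.442806243896484), 24.950864791870117) [409. 200.]
blade1 0.62 ((495.1385498046875, 203.89828491210938), (83.3695068359375, 36.53947448730469), 12.93789291381836) [302. 205.]
spindle 0.44 ((477.4864807128906, -89.99114990234375), (21.286941528320312, 134.86709594726562), 71.05480194091797) [380. 208.]
switchbox 0.98 ((418.8195495605469, 676.4815063476562), (87.7446517944336, 154.335693359375), 6.86986780166626) [175. 227.]
switchbox 0.9 ((364.22491455078125, 470.42681884765625), (146.50485229492188, 87.98471069335938), 82.8476791381836) [230. 240.]
switchbox 0.61 ((554.51171875, 386.69415283203125), (144.34957885742188, 85.989501953125), 83.87273406982422) [252. 189.]
[[ 0.896  0.444 -0.   ]
 [ 0.444 -0.896 -0.   ]
 [-0.     0.    -1.   ]]
(array([ 372.5, -373.1,  -73.4]), 'turn about tool z', 26.3)
```

View pics/top1.png

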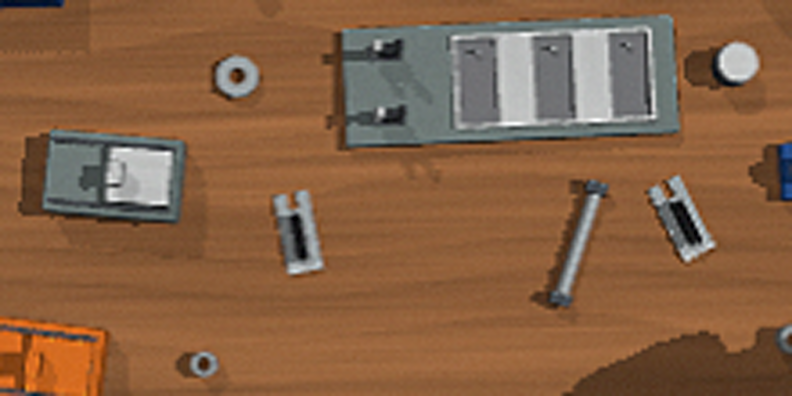

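The crop confirms it: grey box with its button end towards the bed, two blades with notches away from the robot, and the spindle at about -19°. Next I move over the right blade.

>>> play_rows:
  rows: [0, 0, 1.4, 354, -323, 80, 50, 0, 0, 1.4, 354, -323, 80, 50, 0, 0, 1.4, 354, -323, 80, 50, 0, 0, 1.4, 354, -323, 80, 50, 0, 0, 1.4, 354, -323, 80, 50, 0, 0, 1.4, 354, -323, 80, 50, 0, 0, 1.4, 354, -323, 80, 50, 0, 0, 1.4, 354, -323, 80, 50, 0, 0, 1.4, 354, -323, 80, 50, 0, 0, 1.4, 354, -323, 80, 50, 0, 0, 1.4, 354, -323, 80, 50, 0, 0, 1.4, 354, -323, 80, 50, 0, 0, 1.4, 354, -323, 80, 50, 0, 0, 1.4, 354, -323, 80, 50, 0, 0, 1.4, 354, -323, 80, 50, 0, 0, 1.4, 354, -323, 80, 50]

```text
time: 2.63
tool_pos: [0.4952, -0.2047, 0.1468]
tool_rot: [3.067, 0.675, -0.0]
contact_force: [0.1, -0.3, -0.2]
gripper_width: 0.0465
gripper_force: 0.0
```

```bash
cat > c.py <<'E'
import sys
from h import *
def look(f=None,names=()):
    st=arm.get_state();w=arm.camera("wrist")
    if f: save(w,f)
    print(st["time"],np.round(st["tool_pos"],4),np.degrees(np.arctan2(*R.from_rotvec(st["tool_rot"]).as_matrix()[[1,0],0])).round(2), np.round(st["contact_force"],1),round(st["gripper_width"],4))
    for n,z in names:
        if z is None:
            for d in arm.tip_of(n,w)[:4]: print(n,round(d["score"],2),np.round(d["point"],4))
        else:
            for d in arm.cut_out(n,w)[:3]:
                v=np.argwhere(d["mask"])[:,::-1]
                b=v.min(0),v.max(0)
                (c,wh,a)=cv2.minAreaRect((ray(w,v,z,st)[:,:2]*1000).astype(np.float32))
                if wh[0]<wh[1]: wh=wh[::-1];a-=90
                print(n,round(d["score"],2),np.round(c,1),np.round(wh,1),"long axis",round(a,1),"px",b[0],b[1])
    return st,w
E
python3 -c "
from c import *
st,w=look('w1.png',[('blade1',.005),('blade1',None)])
"
```

```text
2.6333 [ 0.4952 -0.2047  0.1468] 24.83 [ 0.1 -0.3 -0.2] 0.0465
blade1 0.71 [ 500.6 -199.9] [84.1 36.2] long axis 25.6 px [296 134] [339 230]
blade1 0.8 [ 0.5007 -0.1961 -0.0006]
```

View pics/w1.png

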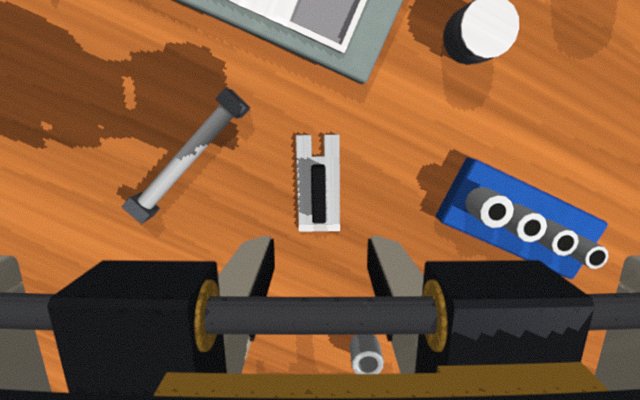

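The right blade at (317,185) is well aligned. Grasping it and lifting.

>>> play_rows:
  rows: [0, 0, 0.5, 1, -2, 60, 50, 0, 0, 0.5, 1, -2, 90, 50, 0, 0, 0.5, 1, -2, 110, 50, 0, 0, 0.5, 1, -2, 122, 50, 0, 0, 0.5, 1, -2, 131, 50, 0, 0, 0.5, 1, -2, 131, 50, 0, 0, 0.5, 1, -2, 131, 0, 0, 0, 0.5, 1, -2, 131, 0, 0, 0, 0.5, 1, -2, 131, 0, 0, 0, 0.5, 1, -2, 131, 0, 0, 0, 0.5, 1, -2, 131, 0, 0, 0, 0.5, 1, -2, 131, 0, 0, 0, 0.5, 1, -2, 120, 0, 0, 0, 0.5, 1, -2, 95, 0, 0, 0, 0.5, 1, -2, 60, 0, 0, 0, 0.5, 1, -2, 30, 0, 0, 0, 0.5, 1, -2, 30, 0]

```text
time: 4.2
tool_pos: [0.4977, -0.2018, 0.1221]
tool_rot: [3.067, 0.664, 0.01]
contact_force: [-0.3, -0.7, -0.1]
gripper_width: 0.0117
gripper_force: 30.0
```

```bash
python3 -c "
from c import *
st,w=look('w2.png',[('blade1',.105),('blade1',None),('pin1',None)])
"
```

```text
4.2 [ 0.4977 -0.2018  0.1221] 24.42 [-0.3 -0.7 -0.1] 0.0117
blade1 0.75 [ 505.4 -198.4] [75.5 38.1] long axis 24.8 px [283 158] [358 296]
blade1 0.98 [ 0.5003 -0.198   0.1071]
```

>>> play_rows:
  rows: [0, 0, 22.7, 158, 11, -10, 0, 0, 0, 22.7, 158, 11, -10, 0, 0, 0, 22.7, 158, 11, -10, 0, 0, 0, 22.7, 158, 11, -10, 0, 0, 0, 22.7, 158, 11, -10, 0, 0, 0, 22.7, 158, 11, -10, 0, 0, 0, 22.7, 158, 11, -10, 0, 0, 0, 22.7, 158, 11, -10, 0]

```text
time: 5.07
tool_pos: [0.6422, -0.1464, 0.1255]
tool_rot: [3.141, 0.047, -0.005]
contact_force: [0.4, -0.1, -1.8]
gripper_width: 0.0123
gripper_force: 30.0
```

```bash
python3 -c "
from c import *
st,w=look('w3.png',[('bed',.018),('pin1',None)])
"
```

```text
5.0667 [ 0.6422 -0.1464  0.1255] 1.7 [ 0.4 -0.1 -1.8] 0.0123
bed 0.58 [649.1 -37.6] [321.3 124.5] long axis -88.6 px [  0 105] [392 262]
pin1 0.83 [0.682  0.0096 0.0201]
pin1 0.65 [ 0.6804 -0.0663  0.0149]
pin1 0.63 [ 0.6833 -0.1481  0.0199]
```

View pics/w3.png

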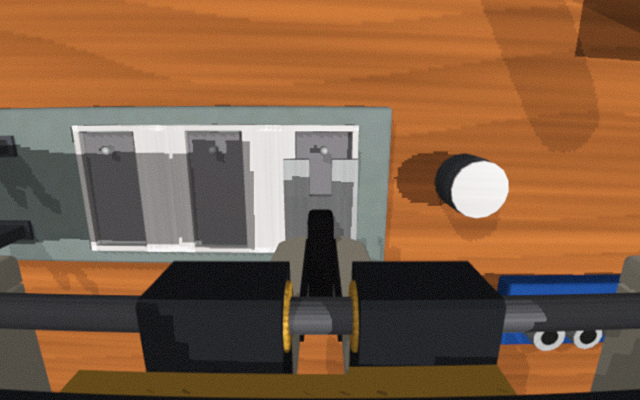

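```bash
python3 -c "
from c import *
st,w=look('w4.png')
z=st['tool_pos'][2]-.0158+.005
p=ray(w,[(284,158),(358,158),(309,195),(331,195)],z,st)
print(p.round(4),ray(w,[(323.5,151)],.0275,st).round(4),ray(w,[(357,126)],.023,st).round(4))
M=R.from_rotvec(st['tool_rot'])
print(M.inv().apply(p-st['tool_pos']).round(4), M.inv().apply(ray(w,[(323.5,151)],.0275,st)-st['tool_pos']).round(4))
g=cv2.resize(w['img'][100:220,260:380,::-1],None,fx=5,fy=5,interpolation=cv2.INTER_CUBIC);cv2.imwrite('pics/w4c.png',g)
"
```

```text
5.2167 [ 0.643  -0.1465  0.1264] 1.67 [-0.   0.1 -1.4] 0.0116
[[ 0.6895 -0.1281  0.1156]
 [ 0.6905 -0.1631  0.1156]
 [ 0.6718 -0.1403  0.1156]
 [ 0.6721 -0.151   0.1156]] [[ 0.683  -0.1477  0.0275]] [[ 0.7012 -0.1713  0.023 ]]
[[ 0.0471 -0.0171  0.0108]
 [ 0.0471  0.018   0.0108]
 [ 0.029  -0.0054  0.0108]
 [ 0.029   0.0053  0.0108]] [[0.0401 0.0024 0.0989]]
```

View pics/w4c.png

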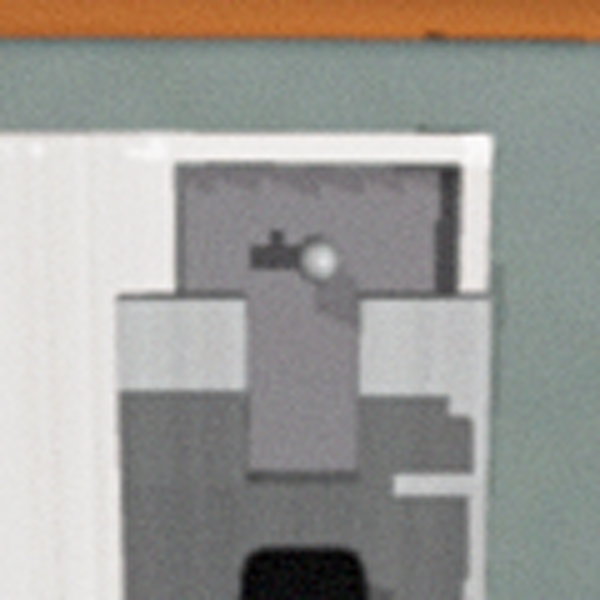

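>>> play_rows:
  rows: [0, 0, 0, 4, 2.5, 30, 0, 0, 0, 0, 4, 2.5, 55, 0, 0, 0, 0, 4, 2.5, 70, 0, 0, 0, 0, 4, 2.5, 70, 0, 0, 0, 0, 4, 2.5, 70, 0, 0, 0, 0, 4, 2.5, 70, 0]

```text
time: 5.77
tool_pos: [0.6486, -0.1484, 0.0577]
tool_rot: [3.141, 0.047, 0.002]
contact_force: [0.3, -0.4, -0.2]
gripper_width: 0.0116
gripper_force: 30.0
```

```bash
python3 -c "
from c import *
st,w=look('w5.png',[('pin1',None)])
g=cv2.resize(w['img'][60:210,250:400,::-1],None,fx=4,fy=4,interpolation=cv2.INTER_CUBIC);cv2.imwrite('pics/w5c.png',g)
"
```

```text
5.7667 [ 0.6486 -0.1484  0.0577] 1.72 [ 0.3 -0.4 -0.2] 0.0116
pin1 0.96 [ 0.6843 -0.1488  0.0167]
pin1 0.92 [0.68   0.0106 0.0185]
pin1 0.64 [ 0.6804 -0.0649  0.0151]
```

View pics/w5c.png

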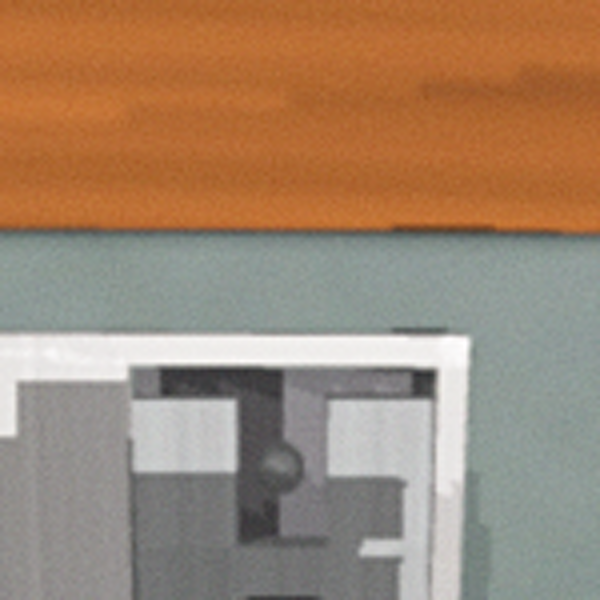

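```bash
python3 -c "
from c import *
st,w=look()
M=R.from_rotvec(st['tool_rot'])
f=lambda uv,z: (M.inv().apply(ray(w,uv,z,st)-st['tool_pos'])*1000).round(1)
print(f([(282.8,159.5),(358.2,159.5),(310,195),(331.5,195)],st['tool_pos'][2]-.0108)); print(f([(320.5,176.5)],.027), f([(284,152),(358.5,152)],.0205))
"
```

```text
5.8667 [ 0.6489 -0.1482  0.0581] 1.74 [ 0.7  0.6 -1.1] 0.0119
[[ 46.3 -17.7  10.9]
 [ 46.3  18.1  10.9]
 [ 29.   -4.9  10.9]
 [ 29.    5.6  10.9]]
[[34.3  0.2 31.2]] [[ 46.7 -19.8  37.7]
 [ 46.7  21.   37.7]]
```

>>> play_rows:
  rows: [0, 0, 0, -1, 0.3, 8, 0, 0, 0, 0, -1, 0.3, 14, 0, 0, 0, 0, -1, 0.3, 18, 0, 0, 0, 0, -1, 0.3, 21, 0, 0, 0, 0, -1, 0.3, 23, 0, 0, 0, 0, -1, 0.3, 23, 0, 0, 0, 0, -1, 0.3, 23, 0, 0, 0, 0, -1, 0.3, 23, 40, 0, 0, 0, -1, 0.3, 23, 40, 0, 0, 0, -1, 0.3, 23, 40, 0, 0, 0, -1, 0.3, 23, 40, 0, 0, 0, -1, 0.3, 10, 40, 0, 0, 0, -1, 0.3, -20, 40, 0, 0, 0, -1, 0.3, -60, 40, 0, 0, 0, -1, 0.3, -100, 40, 0, 0, 0, -1, 0.3, -100, 40, 0, 0, 0, -1, 0.3, -100, 40]

```text
time: 7.33
tool_pos: [0.6487, -0.1487, 0.1603]
tool_rot: [3.14, 0.048, 0.009]
contact_force: [-0.2, -0.2, -1.0]
gripper_width: 0.0374
gripper_force: 0.0
```

```bash
python3 -c "
from c import *
st,w=look('w6.png',[('blade1',.023),('blade1',None),('clip_seat',None)])
p=proj(w,[[.65,-.148,.02]],st)[0].astype(int)
g=cv2.resize(w['img'][60:280,200:440,::-1],None,fx=2.7,fy=2.7,interpolation=cv2.INTER_CUBIC);cv2.imwrite('pics/w6c.png',g)
t=arm.camera('top')
for d in arm.tip_of('blade1',t)+arm.tip_of('spindle_mid',t): print(round(d['score'],2),np.round(d['point'],3))
print(togo([.479,-.089,.15],np.radians(71)))
"
```

```text
7.3333 [ 0.6487 -0.1487  0.1603] 1.74 [-0.2 -0.2 -1. ] 0.0374
blade1 0.55 [ 651.5 -147.9] [83.5 36.3] long axis 1.7 px [298 141] [341 237]
blade1 0.58 [ 0.6833 -0.1464  0.0209]
blade1 0.55 [ 0.6516 -0.1457  0.0169]
0.77 [ 0.492  0.205 -0.002]
0.42 [ 0.653 -0.151  0.02 ]
0.74 [ 0.478 -0.083  0.013]
(array([-165.7,  -64.3,    5.8]), 'turn about tool z', 20.7)
```

View pics/w6c.png

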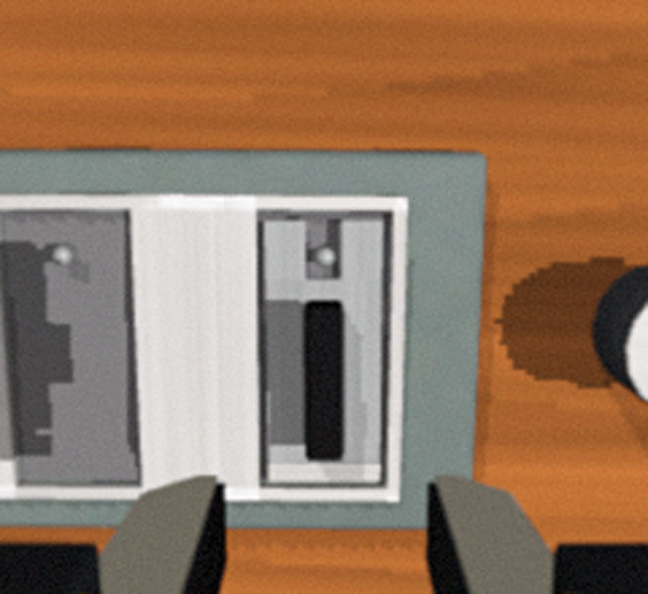

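Blade 1 is seated over its pin, visible at crop (325,255). Now to the spindle.

>>> play_rows:
  rows: [0, 0, 20.7, -166, -64, 6, 50, 0, 0, 20.7, -166, -64, 6, 50, 0, 0, 20.7, -166, -64, 6, 50, 0, 0, 20.7, -166, -64, 6, 50, 0, 0, 20.7, -166, -64, 6, 50, 0, 0, 20.7, -166, -64, 6, 50, 0, 0, 20.7, -166, -64, 6, 50, 0, 0, 20.7, -166, -64, 6, 50]

```text
time: 8.35
tool_pos: [0.4812, -0.0898, 0.1507]
tool_rot: [3.099, -0.517, 0.003]
contact_force: [0.1, -0.8, 0.1]
gripper_width: 0.0462
gripper_force: 0.0
```

```bash
python3 -c "
from c import *
st,w=look('w7.png',[('spindle',.011),('spindle_mid',None)])
"
```

```text
8.35 [ 0.4812 -0.0898  0.1507] -18.94 [ 0.1 -0.8  0.1] 0.0462
spindle 0.62 [474.1 -89.2] [139.   22.3] long axis -19.8 px [309 118] [337 274]
spindle_mid 0.61 [ 0.4759 -0.0909  0.0115]
```

>>> play_rows:
  rows: [0, 0, 0.7, -4, 1.6, 40, 50, 0, 0, 0.7, -4, 1.6, 80, 50, 0, 0, 0.7, -4, 1.6, 110, 50, 0, 0, 0.7, -4, 1.6, 128, 50, 0, 0, 0.7, -4, 1.6, 139, 50, 0, 0, 0.7, -4, 1.6, 139, 50, 0, 0, 0.7, -4, 1.6, 139, 0, 0, 0, 0.7, -4, 1.6, 139, 0, 0, 0, 0.7, -4, 1.6, 139, 0, 0, 0, 0.7, -4, 1.6, 139, 0, 0, 0, 0.7, -4, 1.6, 139, 0, 0, 0, 0.7, -4, 1.6, 139, 0, 0, 0, 0.7, -4, 1.6, 120, 0, 0, 0, 0.7, -4, 1.6, 85, 0, 0, 0, 0.7, -4, 1.6, 45, 0, 0, 0, 0.7, -4, 1.6, 5, 0, 0, 0, 0.7, -4, 1.6, 5, 0, 0, 0, 0.7, -4, 1.6, 5, 0]

```text
time: 10.0
tool_pos: [0.4761, -0.0894, 0.1476]
tool_rot: [-3.095, 0.535, -0.007]
contact_force: [-0.2, 0.1, -2.7]
gripper_width: 0.0135
gripper_force: 30.0
```

```bash
python3 -c "
from c import *
st,w=look('w8.png')
print(togo([.643,.109,.16],np.radians(91.7)))
"
```

```text
10.0 [ 0.4761 -0.0894  0.1476] -19.62 [-0.2  0.1 -2.7] 0.0135
(array([  91.6, -243. ,  -13.6]), 'turn about tool z', -21.3)
```

>>> play_rows:
  rows: [0, 0, -21.3, 93, -240, -5, 0, 0, 0, -21.3, 93, -240, -5, 0, 0, 0, -21.3, 93, -240, -5, 0, 0, 0, -21.3, 93, -240, -5, 0, 0, 0, -21.3, 93, -240, -5, 0, 0, 0, -21.3, 93, -240, -5, 0, 0, 0, -21.3, 93, -240, -5, 0, 0, 0, -21.3, 93, -240, -5, 0, 0, 0, -21.3, 93, -240, -5, 0, 0, 0, -21.3, 93, -240, -5, 0, 0, 0, -21.3, 93, -240, -5, 0]

```text
time: 10.97
tool_pos: [0.6421, 0.1033, 0.1498]
tool_rot: [3.14, 0.042, -0.003]
contact_force: [-0.6, 0.6, -2.5]
gripper_width: 0.0131
gripper_force: 30.0
```

```bash
python3 -c "
from c import *
st,w=look('w9.png',[('clip_seat',None),('spindle_mid',None),('jaw_a',.07),('spindle',.15)])
g=cv2.resize(w['img'][60:340,160:480,::-1],None,fx=2.1,fy=2.1,interpolation=cv2.INTER_CUBIC);cv2.imwrite('pics/w9c.png',g)
"
```

```text
10.9667 [0.6421 0.1033 0.1498] 1.53 [-0.6  0.6 -2.5] 0.0131
clip_seat 0.8 [0.6444 0.1056 0.0612]
spindle_mid 0.69 [0.6441 0.1044 0.1468]
jaw_a 0.67 [559.4 317.6] [61.9 22.6] long axis 1.9 px [ 20 270] [ 50 340]
jaw_a 0.66 [681.2 117.5] [14.7  6. ] long axis 0.9 px [296 144] [305 166]
jaw_a 0.4 [627.7 116.8] [5.  4.5] long axis -88.5 px [297 228] [304 234]
spindle 0.77 [643.2 103.1] [133.2  23.5] long axis 1.8 px [293 114] [347 373]
```

View pics/w9c.png

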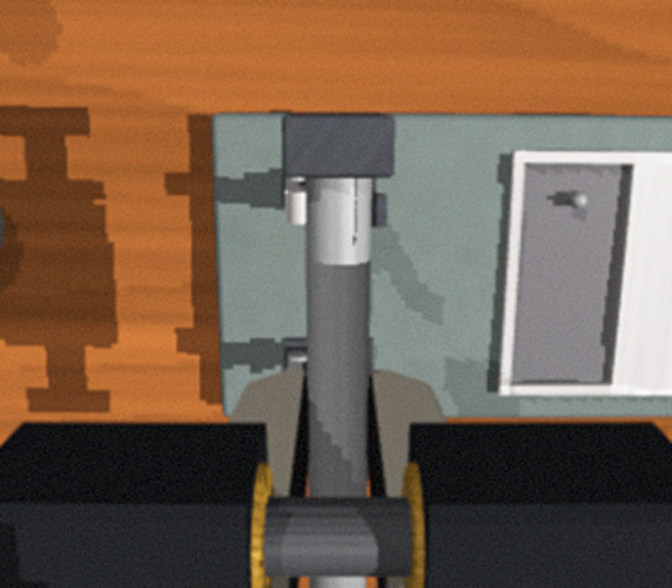

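```bash
python3 -c "
from c import *
st,w=look()
M=R.from_rotvec(st['tool_rot'])
f=lambda uv,z: (M.inv().apply(ray(w,uv,z,st)-st['tool_pos'])*1000).round(1)
e=ray(w,[(160+213/2.1,60+115/2.1)],.018,st);print('corner',e, f([(160+213/2.1,60+115/2.1)],.018))
c,s=np.cos(.0297),np.sin(.0297)
print('seat from corner',e[0,:2]-[62.5e-3*c-.045*s,62.5e-3*s+.045*c])
print('pin3',ray(w,[(160+580/2.1,60+199/2.1)],.0275,st), 'rod',f([(322,80+60)],st['tool_pos'][2]))
print('jaw/prong', f([(296,155),(344,155)],.07))
"
```

```text
11.2167 [0.6431 0.1046 0.1508] 1.6 [ 1.3  0.4 -2.4] 0.013
corner [[0.70679232 0.15319304 0.018     ]] [[ 65.  -46.8 132.8]]
seat from corner [0.64565619 0.1063569 ]
pin3 [[0.68014351 0.01372231 0.0275    ]] rod [[56.4  0.9  0. ]]
jaw/prong [[ 39.5 -16.2  80.8]
 [ 39.5  15.9  80.8]]
```

>>> play_rows:
  rows: [0, 0, 0, 1, -2, 30, 0, 0, 0, 0, 1, -2, 50, 0, 0, 0, 0, 1, -2, 57, 0, 0, 0, 0, 1, -2, 57, 0, 0, 0, 0, 1, -2, 57, 0, 0, 0, 0, 1, -2, 57, 0]

```text
time: 11.77
tool_pos: [0.645, 0.1071, 0.0948]
tool_rot: [-3.141, -0.045, -0.002]
contact_force: [0.3, -0.1, -2.7]
gripper_width: 0.0131
gripper_force: 30.0
```

```bash
python3 -c "
from c import *
st,w=look('w10.png',[('clip_seat',None),('spindle_mid',None)])
g=cv2.resize(w['img'][60:260,220:420,::-1],None,fx=3,fy=3,interpolation=cv2.INTER_CUBIC);cv2.imwrite('pics/w10c.png',g)
"
```

```text
11.7667 [0.645  0.1071 0.0948] 1.63 [ 0.3 -0.1 -2.7] 0.0131
spindle_mid 0.83 [0.6437 0.1047 0.0931]
```

View pics/w10c.png

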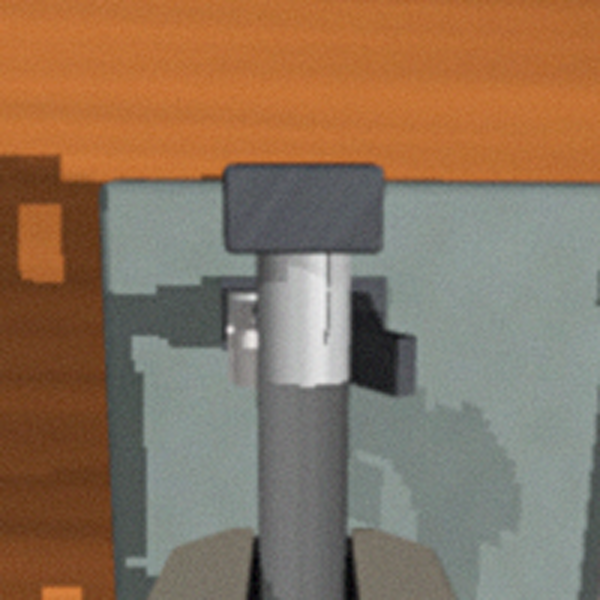

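The rod is centred over the clips (prong at right, jaw nose at left). Pushing down slowly.

>>> play_rows:
  rows: [0, 0, 0, 0, 0, 8, 0, 0, 0, 0, 0, 0, 14, 0, 0, 0, 0, 0, 0, 18, 0, 0, 0, 0, 0, 0, 21, 0, 0, 0, 0, 0, 0, 24, 0, 0, 0, 0, 0, 0, 27, 0, 0, 0, 0, 0, 0, 30, 0, 0, 0, 0, 0, 0, 33, 0, 0, 0, 0, 0, 0, 36, 0, 0, 0, 0, 0, 0, 37.5, 0, 0, 0, 0, 0, 0, 37.5, 0, 0, 0, 0, 0, 0, 37.5, 0]

```text
time: 12.92
tool_pos: [0.644, 0.1078, 0.0585]
tool_rot: [-3.14, -0.046, -0.0]
contact_force: [-8.5, -2.8, 27.2]
gripper_width: 0.013
gripper_force: 30.0
```

```bash
python3 -c "
from c import *
st,w=look('w11.png',[('spindle_mid',None)])
s=arm.camera('side')
p=proj(s,[[.645,.107,.058]])[0].astype(int);print(p)
print([(d['score'],np.round(d['point'],4)) for d in arm.tip_of('spindle_mid',s)])
a=cv2.resize(w['img'][60:260,220:420],None,fx=2,fy=2);b=cv2.resize(s['img'][p[1]-40:p[1]+40,p[0]-40:p[0]+40],(400,400),interpolation=cv2.INTER_CUBIC)
cv2.imwrite('pics/w11c.png',np.hstack([a,b])[:,:,::-1])
"
```

```text
12.9167 [0.644  0.1078 0.0585] 1.66 [-8.5 -2.8 27.2] 0.013
spindle_mid 0.96 [0.6432 0.1058 0.0593]
spindle_mid 0.38 [0.6786 0.0106 0.0166]
[296 198]
[(0.67, array([0.6768, 0.0144, 0.0172])), (0.63, array([ 6.593e-01, -2.614e-01,  2.000e-04])), (0.58, array([0.6385, 0.1082, 0.0536]))]
```

View pics/w11c.png

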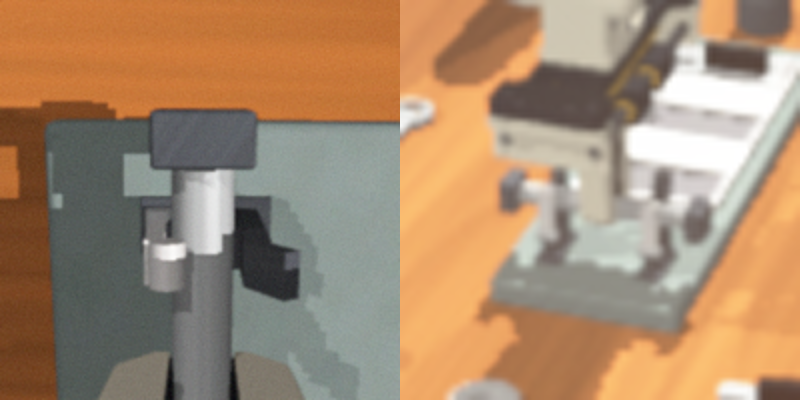

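The jaw nose is over the rod and force is up at the stop, so it is home. Release and lift.

>>> play_rows:
  rows: [0, 0, 0, 0, 0, -0.5, 0, 0, 0, 0, 0, 0, -0.5, 40, 0, 0, 0, 0, 0, -0.5, 40, 0, 0, 0, 0, 0, -0.5, 40, 0, 0, 0, 0, 0, -0.5, 40, 0, 0, 0, 0, 0, -15, 40, 0, 0, 0, 0, 0, -45, 40, 0, 0, 0, 0, 0, -80, 40, 0, 0, 0, 0, 0, -110, 40, 0, 0, 0, 0, 0, -110, 40, 0, 0, 0, 0, 0, -110, 40]

```text
time: 14.03
tool_pos: [0.6451, 0.1077, 0.1676]
tool_rot: [-3.14, -0.046, -0.005]
contact_force: [-0.2, 0.1, -1.3]
gripper_width: 0.0372
gripper_force: 0.0
```

```bash
python3 -c "
from c import *
st,w=look('w12.png',[('spindle',.065),('spindle_mid',None),('clip_seat',None)])
t=arm.camera('top')
for d in arm.tip_of('blade1',t): print(round(d['score'],2),np.round(d['point'],3))
print(togo([.490,.2025,.15],np.radians(102.9)))
"
```

```text
14.0333 [0.6451 0.1077 0.1676] 1.67 [-0.2  0.1 -1.3] 0.0372
spindle 0.96 [643.1 107.8] [136.6  24. ] long axis 1.5 px [305 114] [337 288]
spindle_mid 0.72 [0.6451 0.1073 0.0595]
clip_seat 0.63 [0.6407 0.1078 0.0622]
clip_seat 0.59 [ 0.6851 -0.1498  0.0207]
clip_seat 0.45 [ 0.6637  0.2672 -0.0014]
0.57 [ 0.654 -0.146  0.021]
0.51 [ 0.494  0.202 -0.002]
(array([-150.8,  -99.7,   15. ]), 'turn about tool z', -11.3)
```

>>> play_rows:
  rows: [0, 0, -11.3, -151, -99, 15, 50, 0, 0, -11.3, -151, -99, 15, 50, 0, 0, -11.3, -151, -99, 15, 50, 0, 0, -11.3, -151, -99, 15, 50, 0, 0, -11.3, -151, -99, 15, 50, 0, 0, -11.3, -151, -99, 15, 50, 0, 0, -11.3, -151, -99, 15, 50, 0, 0, -11.3, -151, -99, 15, 50, 0, 0, -11.3, -151, -99, 15, 50]

```text
time: 15.08
tool_pos: [0.492, 0.2008, 0.1511]
tool_rot: [3.121, 0.351, 0.001]
contact_force: [0.0, 0.3, -0.0]
gripper_width: 0.0467
gripper_force: 0.0
```

```bash
python3 -c "
from c import *
st,w=look('w13.png',[('blade1',.005),('blade1',None)])
"
```

```text
15.0833 [0.492  0.2008 0.1511] 12.83 [ 0.   0.3 -0. ] 0.0467
blade1 0.48 [619.8  97. ] [32.9 17.3] long axis -74.0 px [459  58] [499  81]
blade1 0.88 [ 0.4936  0.2075 -0.0012]
blade1 0.31 [0.6778 0.0125 0.0184]
```

```bash
cat > seg.py <<'E'
from c import *
def grey(w,st,box,z):
    x0,y0,x1,y1=box
    hsv=cv2.cvtColor(w['img'],cv2.COLOR_RGB2HSV); m=((hsv[:,:,1]<80)).astype(np.uint8)
    k=np.zeros_like(m);k[y0:y1,x0:x1]=m[y0:y1,x0:x1]
    k=cv2.morphologyEx(k,cv2.MORPH_OPEN,np.ones((3,3),np.uint8))
    n,l,s,_=cv2.connectedComponentsWithStats(k)
    for i in range(1,n):
        if s[i,4]<300: continue
        v=np.argwhere(l==i)[:,::-1]
        c,wh,a=cv2.minAreaRect((ray(w,v,z,st)[:,:2]*1000).astype(np.float32))
        if wh[0]<wh[1]: wh=wh[::-1];a-=90
        print(np.round(c,1),np.round(wh,1),round(a,1),s[i])
E
python3 -c "
from seg import *
st,w=look('w14.png',[('blade1',.005)])
print(proj(w,[[.495,.204,.005]],st))
grey(w,st,(250,100,390,245),.005)
"
```

```text
15.2333 [0.4914 0.201  0.151 ] 12.84 [-0.3 -0.5 -0.5] 0.0464
blade1 0.62 [494.6 203.1] [84.6 36. ] long axis 10.2 px [297 137] [342 233]
[[317.87716348 185.98417521]]
[494.5 203.2] [84.7 36.6] 10.3 [ 297  137   46   97 3652]
```

>>> play_rows:
  rows: [0, 0, 2.5, -2.5, -1.7, 40, 50, 0, 0, 2.5, -2.5, -1.7, 80, 50, 0, 0, 2.5, -2.5, -1.7, 110, 50, 0, 0, 2.5, -2.5, -1.7, 126, 50, 0, 0, 2.5, -2.5, -1.7, 135, 50, 0, 0, 2.5, -2.5, -1.7, 135, 50, 0, 0, 2.5, -2.5, -1.7, 135, 0, 0, 0, 2.5, -2.5, -1.7, 135, 0, 0, 0, 2.5, -2.5, -1.7, 135, 0, 0, 0, 2.5, -2.5, -1.7, 135, 0, 0, 0, 2.5, -2.5, -1.7, 135, 0, 0, 0, 2.5, -2.5, -1.7, 135, 0, 0, 0, 2.5, -2.5, -1.7, 120, 0, 0, 0, 2.5, -2.5, -1.7, 85, 0, 0, 0, 2.5, -2.5, -1.7, 45, 0, 0, 0, 2.5, -2.5, -1.7, 5, 0, 0, 0, 2.5, -2.5, -1.7, 5, 0, 0, 0, 2.5, -2.5, -1.7, 5, 0]

```text
time: 16.83
tool_pos: [0.4886, 0.2036, 0.1483]
tool_rot: [-3.126, -0.286, -0.007]
contact_force: [0.3, -0.2, -1.2]
gripper_width: 0.0118
gripper_force: 30.0
```

```bash
python3 -c "
from seg import *
st,w=look('w15.png',[('blade1',None)])
print(togo([.6454,-.0685,.15],np.radians(91.7)))
"
```

```text
16.8333 [0.4886 0.2036 0.1483] 10.46 [ 0.3 -0.2 -1.2] 0.0118
blade1 0.9 [0.4948 0.209  0.1321]
(array([106.4, 295.7,  -4.4]), 'turn about tool z', 8.8)
```

>>> play_rows:
  rows: [0, 0, 8.8, 106, 295, 0, 0, 0, 0, 8.8, 106, 295, 0, 0, 0, 0, 8.8, 106, 295, 0, 0, 0, 0, 8.8, 106, 295, 0, 0, 0, 0, 8.8, 106, 295, 0, 0, 0, 0, 8.8, 106, 295, 0, 0, 0, 0, 8.8, 106, 295, 0, 0, 0, 0, 8.8, 106, 295, 0, 0, 0, 0, 8.8, 106, 295, 0, 0, 0, 0, 8.8, 106, 295, 40, 0, 0, 0, 8.8, 106, 295, 80, 0, 0, 0, 8.8, 106, 295, 90, 0, 0, 0, 8.8, 106, 295, 90, 0, 0, 0, 8.8, 106, 295, 90, 0]

```text
time: 18.1
tool_pos: [0.6447, -0.0676, 0.0554]
tool_rot: [-3.141, -0.046, 0.004]
contact_force: [0.0, -0.5, -0.2]
gripper_width: 0.0116
gripper_force: 30.0
```

```bash
python3 -c "
from seg import *
st,w=look('w16.png',[('pin1',None),('blade1',None)])
g=cv2.resize(w['img'][60:210,245:395,::-1],None,fx=4,fy=4,interpolation=cv2.INTER_CUBIC);cv2.imwrite('pics/w16c.png',g)
"
```

```text
18.1 [ 0.6447 -0.0676  0.0554] 1.66 [ 0.  -0.5 -0.2] 0.0116
pin1 0.92 [ 0.6818 -0.1493  0.0205]
pin1 0.58 [ 0.6792 -0.0651  0.0163]
pin1 0.57 [0.6773 0.0121 0.021 ]
blade1 0.85 [ 0.6534 -0.0649  0.0417]
blade1 0.65 [ 0.6536 -0.1448  0.0156]
```

View pics/w16c.png

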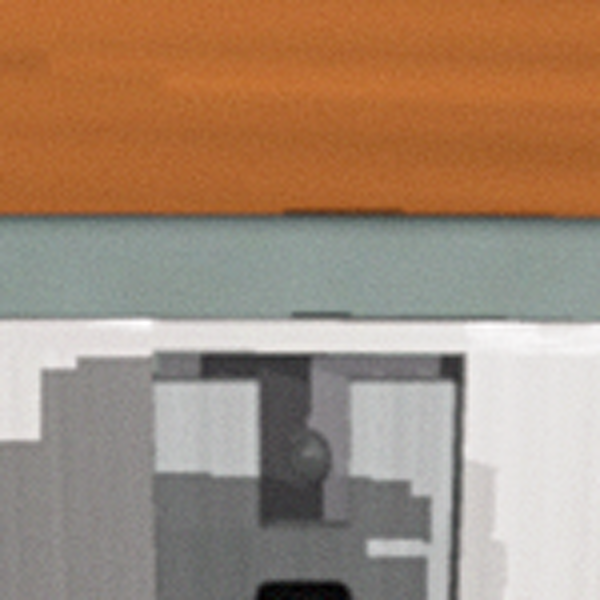

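```bash
python3 -c "
from c import *
st,w=look()
M=R.from_rotvec(st['tool_rot'])
f=lambda uv,z: (M.inv().apply(ray(w,uv,z,st)-st['tool_pos'])*1000).round(1)
print(f([(283.2,155),(359.2,155)],st['tool_pos'][2]-.0108)); print(f([(322.5,173.7)],.027))
"
```

```text
18.25 [ 0.6464 -0.0679  0.0579] 1.66 [ 1.1  0.5 -0.9] 0.0117
[[ 48.5 -17.4  10.9]
 [ 48.5  18.6  10.9]]
[[35.9  1.3 31. ]]
```

>>> play_rows:
  rows: [0, 0, 0, -1.4, 0.6, 8, 0, 0, 0, 0, -1.4, 0.6, 14, 0, 0, 0, 0, -1.4, 0.6, 18, 0, 0, 0, 0, -1.4, 0.6, 21, 0, 0, 0, 0, -1.4, 0.6, 23, 0, 0, 0, 0, -1.4, 0.6, 23, 0, 0, 0, 0, -1.4, 0.6, 23, 0, 0, 0, 0, -1.4, 0.6, 23, 40, 0, 0, 0, -1.4, 0.6, 23, 40, 0, 0, 0, -1.4, 0.6, 23, 40, 0, 0, 0, -1.4, 0.6, 23, 40, 0, 0, 0, -1.4, 0.6, 10, 40, 0, 0, 0, -1.4, 0.6, -20, 40, 0, 0, 0, -1.4, 0.6, -60, 40, 0, 0, 0, -1.4, 0.6, -100, 40, 0, 0, 0, -1.4, 0.6, -130, 40, 0, 0, 0, -1.4, 0.6, -130, 40, 0, 0, 0, -1.4, 0.6, -130, 40]

```text
time: 19.8
tool_pos: [0.6449, -0.0687, 0.1889]
tool_rot: [3.141, 0.045, 0.007]
contact_force: [0.8, 0.5, -0.9]
gripper_width: 0.037
gripper_force: 0.0
```

```bash
python3 -c "
from seg import *
st,w=look('w17.png',[('blade1',.023),('blade1',None),('spindle_mid',None),('spindle',.065)])
g=cv2.resize(w['img'][60:290,150:460,::-1],None,fx=2.5,fy=2.5,interpolation=cv2.INTER_CUBIC);cv2.imwrite('pics/w17c.png',g)
a=np.radians(-6.1);u=np.array([-np.sin(a),np.cos(a)]);print(togo([.552,.33,.23],np.radians(83.9)))
"
```

```text
19.8 [ 0.6449 -0.0687  0.1889] 1.64 [ 0.8  0.5 -0.9] 0.037
blade1 0.95 [ 651.2 -147.4] [83.3 36.4] long axis 1.9 px [385 137] [427 225]
blade1 0.56 [650.3 -68.3] [83.8 36.3] long axis 1.6 px [300 135] [340 224]
blade1 0.72 [ 0.6514 -0.066   0.0204]
blade1 0.7 [ 0.6505 -0.1445  0.0171]
spindle_mid 0.6 [0.645  0.1051 0.0576]
spindle_mid 0.5 [0.6776 0.0096 0.019 ]
spindle 0.98 [643.9 103.6] [135.3  33.9] long axis 1.6 px [ 80 109] [140 268]
(array([ -79.8, -401. ,  -45. ]), 'turn about tool z', 7.7)
```

View pics/w17c.png

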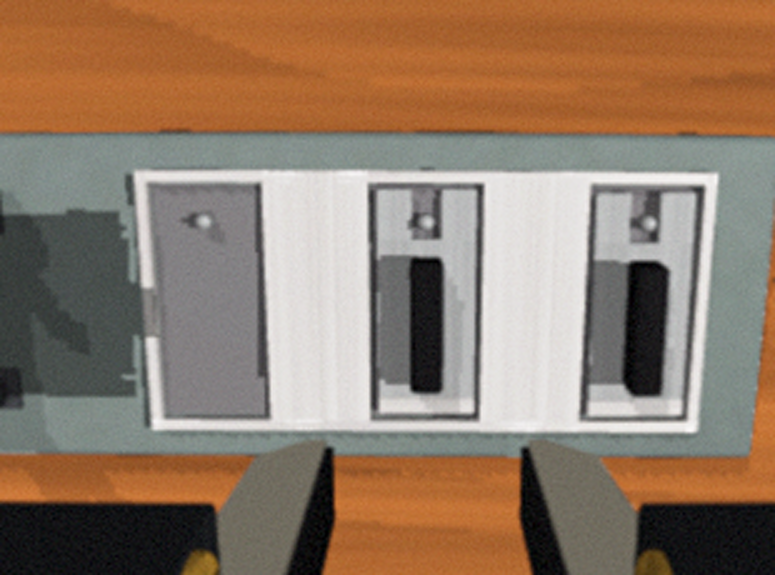

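Both blades are seated: pins at crop (427,221) and (650,223), centred in their notches. The spindle is at its seat. Now to the switch box.

>>> play_rows:
  rows: [0, 0, 7.7, -79, -430, -40, 40, 0, 0, 7.7, -79, -430, -40, 40, 0, 0, 7.7, -79, -430, -40, 40, 0, 0, 7.7, -79, -430, -40, 40, 0, 0, 7.7, -79, -430, -40, 40, 0, 0, 7.7, -79, -430, -40, 40, 0, 0, 7.7, -79, -430, -40, 40, 0, 0, 7.7, -79, -430, -40, 40, 0, 0, 7.7, -79, -430, -40, 40, 0, 0, 7.7, -79, -430, -40, 40, 0, 0, 7.7, -79, -430, -40, 40, 0, 0, 7.7, -79, -430, -40, 40, 0, 0, 7.7, -79, -430, -40, 40, 0, 0, 7.7, -79, -430, -40, 40, 0, 0, 7.7, -79, -430, -40, 40]

```text
time: 21.3
tool_pos: [0.5532, 0.3568, 0.2255]
tool_rot: [3.135, -0.17, -0.001]
contact_force: [-0.1, -0.3, 0.4]
gripper_width: 0.0369
gripper_force: 0.0
```

```bash
python3 -c "
from seg import *
st,w=look('w18.png',[('switchbox',.045),('tab',.064),('tab_fin',None),('switchbox',None),('button_top',None)])
"
```

```text
21.3 [0.5532 0.3568 0.2255] -6.19 [-0.1 -0.3  0.4] 0.0369
switchbox 0.95 [557.3 392.1] [139.4  89. ] long axis 83.9 px [211 136] [355 226]
switchbox 0.89 [440.8 663.8] [148.4  78.8] long axis -31.2 px [ 25 270] [106 362]
switchbox 0.74 [363.8 426.8] [51.7 44.5] long axis -7.4 px [257 335] [296 373]
tab 0.98 [409.4 657.1] [44.8 38.4] long axis 83.8 px [ 36 330] [ 79 360]
tab 0.75 [552.9 361.9] [62.7 58.2] long axis 83.8 px [281 156] [349 218]
tab 0.72 [375.9 428. ] [43.7 30.1] long axis -9.7 px [257 340] [286 373]
tab_fin 0.81 [0.5563 0.387  0.0857]
switchbox 0.86 [ 0.5519  0.3952 -0.0012]
```

View pics/w18.png

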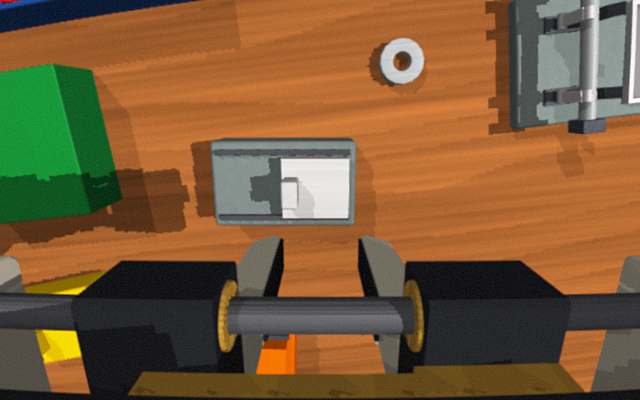

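Grey box at (283,180), fin at (290,193), plate at (318,187). Descend and pinch the fin.

>>> play_rows:
  rows: [0, 0, 0, -0.7, -28, 40, 40, 0, 0, 0, -0.7, -28, 80, 40, 0, 0, 0, -0.7, -28, 115, 40, 0, 0, 0, -0.7, -28, 138, 40, 0, 0, 0, -0.7, -28, 148, 40, 0, 0, 0, -0.7, -28, 148, 40, 0, 0, 0, -0.7, -28, 148, 40, 0, 0, 0, -0.7, -28, 148, 0, 0, 0, 0, -0.7, -28, 148, 0, 0, 0, 0, -0.7, -28, 148, 0, 0, 0, 0, -0.7, -28, 148, 0, 0, 0, 0, -0.7, -28, 148, 0]

```text
time: 22.6
tool_pos: [0.5554, 0.3868, 0.0793]
tool_rot: [-3.136, 0.166, -0.002]
contact_force: [-0.7, -1.9, 8.1]
gripper_width: 0.0138
gripper_force: 30.0
```

>>> play_rows:
  rows: [0, 0, 0, 0, -6, -1, 0, 0, 0, 0, 0, -12, -1, 0, 0, 0, 0, 0, -18, -1, 0, 0, 0, 0, 0, -24, -1, 0, 0, 0, 0, 0, -30, -1, 0, 0, 0, 0, 0, -36, -1, 0, 0, 0, 0, 0, -42, -1, 0, 0, 0, 0, 0, -48, -1, 0, 0, 0, 0, 0, -53, -1, 0, 0, 0, 0, 0, -56, -1, 0, 0, 0, 0, 0, -57, -1, 0, 0, 0, 0, 0, -57, -1, 0, 0, 0, 0, 0, -57, -1, 0]

```text
time: 23.68
tool_pos: [0.561, 0.4388, 0.0792]
tool_rot: [3.131, -0.169, -0.003]
contact_force: [0.0, -14.0, 11.2]
gripper_width: 0.0136
gripper_force: 30.0
```

>>> play_rows:
  rows: [0, 0, 0, 0, -1, -1, 0, 0, 0, 0, 0, -1, -1, 0, 0, 0, 0, 0, -1, -1, 40, 0, 0, 0, 0, -1, -1, 40, 0, 0, 0, 0, -1, -1, 40, 0, 0, 0, 0, -1, -1, 40, 0, 0, 0, 0, 0, -30, 40, 0, 0, 0, 0, 30, -70, 0, 0, 0, 0, 0, 60, -100, 0, 0, 0, 0, 0, 80, -120, 0, 0, 0, 0, 0, 80, -120, 0, 0, 0, 0, 0, 80, -120, 0, 0, 0, 0, 0, 80, -120, 0]

```text
time: 24.77
tool_pos: [0.5517, 0.3654, 0.1989]
tool_rot: [-3.136, 0.164, 0.001]
contact_force: [0.2, 0.4, -0.5]
gripper_width: 0.0027
gripper_force: 0.0
```

```bash
python3 -c "
from seg import *
st,w=look('w19.png',[('switchbox',.045),('tab',.064),('tab_fin',None),('switchbox',None),('button_top',None),('button',.057)])
t=arm.camera('top')
for n in ('tab_fin','button_top','blade1'):
  for d in arm.tip_of(n,t): print(n,round(d['score'],2),np.round(d['point'],4))
s=arm.camera('side')
for n in ('tab_fin','button_top'):
  for d in arm.tip_of(n,s): print(n,round(d['score'],2),np.round(d['point'],4))
"
```

```text
24.7667 [0.5517 0.3654 0.1989] -5.98 [ 0.2  0.4 -0.5] 0.0027
switchbox 0.88 [431.7 636.3] [109.3  98.1] long axis -83.4 px [ 34 277] [128 373]
switchbox 0.63 [557.2 391.9] [139.5  87.7] long axis 84.1 px [211 136] [369 232]
tab 0.91 [415.3 633.1] [59.9 51.5] long axis 84.0 px [ 36 330] [ 97 373]
tab 0.86 [559.4 418.2] [69. 59.] long axis 82.8 px [217 156] [298 225]
tab_fin 0.98 [0.5612 0.4377 0.0855]
switchbox 0.85 [ 0.5495  0.3941 -0.0035]
switchbox 0.76 [0.4205 0.6842 0.0025]
button_top 0.78 [0.5508 0.3503 0.0575]
button_top 0.66 [0.4189 0.6419 0.0586]
button 0.61 [551.2 350.8] [30.8 29. ] long axis 21.2 px [320 173] [354 208]
button 0.4 [428.5 622.6] [12.   6.3] long axis 8.0 px [ 74 332] [ 81 342]
tab_fin 0.82 [0.4215 0.6737 0.0847]
tab_fin 0.49 [0.3625 0.4648 0.0885]
tab_fin 0.27 [ 6.561e-01 -2.552e-01 -3.000e-04]
blade1 0.65 [ 0.6454 -0.07    0.0177]
blade1 0.57 [ 0.65   -0.1462  0.0207]
tab_fin 0.85 [0.4179 0.6735 0.0887]
tab_fin 0.82 [0.3626 0.4699 0.092 ]
tab_fin 0.66 [0.5586 0.4412 0.093 ]
button_top 0.46 [0.5464 0.3423 0.0568]
```

```bash
python3 -c "
from seg import *
st,w=look()
u=np.array([.105,.9945])
m=[d['mask'] for d in arm.cut_out('tab',w) if d['mask'][150:230,215:305].sum()>500][0]
b=[d['mask'] for d in arm.cut_out('button',w) if d['mask'][165:215,315:360].sum()>200][0]
P=ray(w,np.argwhere(m)[:,::-1],.064,st)[:,:2]@u;B=ray(w,np.argwhere(b)[:,::-1],.057,st)[:,:2]
print(np.percentile(P,[.5,1,2,5]),(B@u).mean(),(B@u).min(),(B@u).max(),B.mean(0))
print(togo([*B.mean(0),.075],np.radians(83.9)))
"
```

```text
25.4667 [0.5525 0.364  0.1991] -6.06 [ 0.3 -0.3  1.1] 0.0004
[0.4416935  0.44196437 0.44262863 0.44456603] 0.4070117080339828 0.3925219235475114 0.421090545844226 [0.55150343 0.35103454]
(array([  0.4,  13. , 124.1]), 'turn about tool z', 0.0)
```

Tab edge is 35.0 mm from the button, so it is fully aside. Pressing.

>>> play_rows:
  rows: [0, 0, 0, 0.4, 13, 40, 0, 0, 0, 0, 0.4, 13, 80, 0, 0, 0, 0, 0.4, 13, 115, 0, 0, 0, 0, 0.4, 13, 128, 0, 0, 0, 0, 0.4, 13, 132, 0, 0, 0, 0, 0.4, 13, 135, 0, 0, 0, 0, 0.4, 13, 137, 0, 0, 0, 0, 0.4, 13, 139, 0, 0, 0, 0, 0.4, 13, 141, 0, 0, 0, 0, 0.4, 13, 142, 0, 0, 0, 0, 0.4, 13, 142, 0, 0, 0, 0, 0.4, 13, 142, 0, 0, 0, 0, 0.4, 13, 142, 0]

```text
time: 26.7
tool_pos: [0.5524, 0.3515, 0.0593]
tool_rot: [-3.135, 0.166, -0.003]
contact_force: [-3.5, -2.5, 12.1]
gripper_width: 0.0008
gripper_force: 6.5
```

>>> play_rows:
  rows: [0, 0, 0, 0, 0, 1, 0, 0, 0, 0, 0, 0, 1, 0, 0, 0, 0, 0, 0, 1, 0, 0, 0, 0, 0, 0, -20, 0, 0, 0, 0, 0, 0, -60, 40, 0, 0, 0, 0, -30, -80, 40, 0, 0, 0, 0, -60, -80, 40, 0, 0, 0, 0, -88, -80, 40, 0, 0, 0, 0, -88, -80, 40, 0, 0, 0, 0, -88, -80, 40, 0, 0, 0, 0, -88, -50, 40, 0, 0, 0, 0, -88, -25, 40, 0, 0, 0, 0, -88, -20, 40, 0, 0, 0, 0, -88, -20, 40, 0, 0, 0, 0, -88, -20, 0, 0, 0, 0, 0, -88, -20, 0, 0, 0, 0, 0, -88, -20, 0, 0, 0, 0, 0, -88, -20, 0, 0, 0, 0, 0, -88, -20, 0]

```text
time: 28.28
tool_pos: [0.5613, 0.4385, 0.0784]
tool_rot: [-3.136, 0.166, -0.002]
contact_force: [0.0, -2.8, 7.5]
gripper_width: 0.0136
gripper_force: 30.0
```

>>> play_rows:
  rows: [0, 0, 0, 0, 6, -0.5, 0, 0, 0, 0, 0, 12, -0.5, 0, 0, 0, 0, 0, 18, -0.5, 0, 0, 0, 0, 0, 24, -0.5, 0, 0, 0, 0, 0, 30, -0.5, 0, 0, 0, 0, 0, 36, -0.5, 0, 0, 0, 0, 0, 42, -0.5, 0, 0, 0, 0, 0, 48, -0.5, 0, 0, 0, 0, 0, 53, -0.5, 0, 0, 0, 0, 0, 56, -0.5, 0, 0, 0, 0, 0, 58, -0.5, 0, 0, 0, 0, 0, 58, -0.5, 0, 0, 0, 0, 0, 58, -0.5, 0]

```text
time: 29.37
tool_pos: [0.5553, 0.3835, 0.0785]
tool_rot: [-3.133, 0.164, -0.004]
contact_force: [2.3, 9.2, 2.4]
gripper_width: 0.0136
gripper_force: 30.0
```

>>> play_rows:
  rows: [0, 0, 0, 0, 0.5, 0, 0, 0, 0, 0, 0, 0.5, 0, 0, 0, 0, 0, 0, 0, 0, 40, 0, 0, 0, 0, 0, 0, 40, 0, 0, 0, 0, 0, 0, 40, 0, 0, 0, 0, 0, 0, 40, 0, 0, 0, 0, 0, -40, 40, 0, 0, 0, 0, 0, -80, 40, 0, 0, 0, -20, 30, -120, 40, 0, 0, 0, -20, 30, -140, 40, 0, 0, 0, -20, 30, -140, 40, 0, 0, 0, -20, 30, -140, 40]

```text
time: 30.37
tool_pos: [0.532, 0.3527, 0.2194]
tool_rot: [-3.135, 0.167, -0.003]
contact_force: [-0.4, -0.0, -0.4]
gripper_width: 0.0372
gripper_force: 0.0
```

```bash
python3 -c "
from seg import *
st,w=look('w20.png',[('switchbox',.045),('tab',.064),('tab_fin',None),('button_top',None)])
t=arm.camera('top')
for n,z in (('blade1',.023),('spindle',.065)):
  for d in arm.tip_of(n,t): print(n,round(d['score'],2),np.round(d['point'],4))
  for d in arm.cut_out(n,t): print(n,cv2.minAreaRect((ray(t,np.argwhere(d['mask'])[:,::-1],z)[:,:2]*1000).astype(np.float32)))
"
```

```text
30.3667 [0.532  0.3527 0.2194] -6.1 [-0.4 -0.  -0.4] 0.0372
switchbox 0.83 [429.  637.2] [112.8  95.5] long axis -5.9 px [ 21 257] [105 348]
switchbox 0.77 [556.1 391.9] [138.1  84.4] long axis 84.0 px [201 118] [350 207]
switchbox 0.64 [347.9 423.9] [54.2 34.5] long axis -13.3 px [257 335] [291 373]
tab 0.88 [426.9 642.1] [77.  43.8] long axis -13.1 px [ 36 286] [ 75 346]
tab 0.78 [552.6 362. ] [63.6 58.2] long axis 83.9 px [272 134] [344 199]
tab 0.78 [362.7 426.3] [48.  24.4] long axis -5.5 px [257 335] [280 374]
tab_fin 0.93 [0.5565 0.3863 0.0876]
blade1 0.7 [ 0.6516 -0.1465  0.0183]
blade1 0.63 [ 0.6481 -0.0694  0.0203]
blade1 ((649.073974609375, -146.933837890625), (75.81133270263672, 36.4460563659668), 3.1023428440093994)
spindle 0.68 [0.6446 0.1129 0.0446]
spindle 0.43 [0.6801 0.0147 0.0181]
spindle ((646.718994140625, 107.64140319824219), (130.0542449951172, 12.8283052444458), 2.309382438659668)
```

```bash
python3 -c "
from rig import arm
print(arm.job_done())"
```

```text
the job is handed in; nothing more can be done
None
```

I handed the job in with both blades (only two were there) over their pins and the spindle home in both clips. The button was then pressed fully and let up, and the tab slid back over it; a last camera check showed everything still in place.

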